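# Set the polariser ring of a bottom-view camera and take the picture

## Task

A terminal block lies on the window of the flat inspection camera, ready for its picture. With the fingertips push the upright tab of the polariser ring's lever round the scale until the lever points at the small steel pointer clamped on the scale's rim (to within half a scale division), then press the push button in the little box beside the camera fully down and let it come up again. Pinch nothing, leave the terminal block where it lies, and do not disturb the other things on the bench.

Things in the scene. Friction and masses are not known exactly. Their poses are not given: they have to be found in the camera images.
- station: Flat grey camera fixed to the bench: housing 200 x 200 mm, top at z 40 mm; on it a black round scale plate (radius 97 mm, top at 46 mm) with light marks every 10 degrees from -60 to +60 about its front, every third longer, and a round window (radius 36 mm, top at 50 mm). Origin: on the ring's vertical axis at bench height; z up; its -x axis points to the scale's middle mark.
- ring_axis (a point): The polariser ring: an aluminium ring round the window, radius 52 mm, 46 to 58 mm above the bench, with a flat lever that reaches out over the scale to radius 74 mm. This point is on the ring's vertical axis, 46 mm above the bench, and turns with the ring: the lever points along its -x axis.
- tab_top (a point): Centre of the top of the upright grey tab on the lever, 66 mm from the ring's axis, 90 mm above the bench. The tab is 16 mm wide along the arc, 14 mm radially and rises 34 mm above the lever; push it on its side (fingers pressing on both opposite sides at once are pinching it). Turns with the ring; its -x axis points outward.
- ring (a joint): Angle of the ring in the camera housing (rad): 0 when the lever points along the housing's -x axis (middle mark), growing counterclockwise seen from above, stops at -1.05 and +1.05; it always starts clockwise of the pointer, by at least 0.4 rad. It takes about 2.5 N at the tab to turn, and it stays where it is left.
- pointer: Small steel index pointer (an arrowhead 16 mm wide, tip inward, with a clamping screw), fixed on the scale's rim 79 to 98 mm from the ring's axis, top 57 mm above the bench. Its origin is on the ring's axis at bench height; from there the pointer lies in the direction of its own -x axis. The lever is set when ring_axis's -x axis agrees with this one.
- button (a joint): Travel of the push button (m): 0 up, 0.006 fully down; it springs back. About 5 N presses it fully down.
- button_top (a point): Centre of the top of the black round push button (radius 14 mm) in the middle of the top of a small grey box (70 x 70 mm, 40 mm high) fixed to the bench; the button's top stands 52 mm above the bench when up. It goes down when pressed. The box stands left or right of the camera.
- block: Green terminal block, 21 x 45 x 20 mm, loose on the camera's window; not to be moved. Origin: centre of its underside.
- spool: Bystander: spool of solder wire, 81 x 66 x 48 mm, on the other side of the camera from the button. Origin: centre of its underside.
- sink: Bystander: black heat sink, 30 x 50 x 22 mm, in front of the camera on the left. Origin: centre of its underside.
- cap: Bystander: upright capacitor, 22 mm across, 40 mm high, in front of the camera on the right. Origin: centre of its underside.
- tape: Bystander: roll of amber tape lying flat, 60 mm across, 18 mm high, to the left. Origin: centre of its underside.
- cutters: Bystander: flush cutters lying flat, 50 x 128 x 14 mm, far left. Origin: centre of its underside.
There are look-alikes about, which are no part of the job. What is shaped like the part that bears button but pink is not meant.

How it is judged:
On the way, in this order (a step that is already met when the one before it is completed fails the run):
1. the lever stands at the pointer, at rest (angle between the x axis of ring_axis and the x axis of pointer, either way round below 0.087 rad and velocity of joint ring between -0.05 and 0.05 rad/s), for 0.3 s.
2. the button is pressed down with the lever at the pointer (angle between the x axis of ring_axis and the x axis of pointer, either way round below 0.087 rad and value of joint button above 0.0045 m), for 0.05 s.
At the end, for the whole second after the job is handed in: the lever's direction agrees with the pointer's to 0.087 rad (half a scale division), the button has been pressed down (at least 4.5 of its 6 mm) after that and is up again (within 1.5 mm), and the terminal block lies within 10 mm of where it was (angle between the x axis of ring_axis and the x axis of pointer, either way round below 0.087 rad and value of joint button below 0.0015 m and distance of block from where it was at the start of the episode below 0.01 m and linear speed of block below 0.01 m/s); the robot touches nothing.
It fails at once if the button is pressed before the lever is at the pointer (value of joint button above 0.003 m and not (angle between the x axis of ring_axis and the x axis of pointer, either way round below 0.087 rad)).
It fails at once if the lever's tab is pinched between fingers (contact force between each of ring_c13, ring_c14 and the fingers above 2 N).
It fails at once if the terminal block is moved (distance of block from where it was at the start of the episode above 0.01 m).
It fails at once if a bystander is moved (distance of any of spool, sink, cap, tape, cutters from where it was at the start of the episode above 0.015 m).
It also fails if it takes over 51 s, if anything falls off the work surface, if the arm or the gripper's body presses on something with over 40 N, if the wrist force passes 120 N, or if a joint passes its speed limit or range.

## Robot

A 6-joint arm with a two-finger parallel gripper is mounted at the origin on a cart in front of the work surface, level with it; the furniture and walls round the work are solid. World frame = base frame: x ahead of the robot, y to its left, z up, the work surface at z = 0. Lengths are in m, angles in rad, forces in N, time in s.
With the tool pointing down it reaches from about 0.3 to 0.775 m from the base axis. Payload 14.6 kg.
Tool frame: the origin (TCP) lies on the centre line of the jaws, within the pads' length; the fingertips stand ctrl.tcp_to_tips ahead of it and the grasp point (between the pads) lies 2 mm behind it (ctrl.tcp_to_tips is the distance from the TCP to the fingertips, in m); z points along the fingers, y is the line along which they close (so a half turn about z gives the same grasp; the last joint's range is limited). The gripper opens to 94 mm and grips with 3 to 60 N. Pads are 16 mm wide; open, the fingers measure 119 mm over their backs; the gripper's body (75 mm by 177 mm) begins 78 mm behind the grasp point.
Start: joints at [1.236, 0.3, 1.521, -0, 1.321, -0.067], TCP at [0.146, 0.53, 0.222] pointing down, gripper open.
Joint ranges: [-3.03, 3.03], [-0.79, 2.21], [0.23, 2.52], [-1.04, 4.18], [0, 3.07], [-2.55, 2.55]. Speed limits (rad/s): [2.22, 2.22, 2.57, 3.14, 3.14, 3.14].

## Interface

Orientations are given as [roll, pitch, yaw] about the fixed x, y, z axes, in that order (R = Rz(yaw) Ry(pitch) Rx(roll)).
In Python, from station import telemetry, viewer, hand_in, ctrl gives the robot as it stands.
- The arm moves only by the tool step_arm, never from a script. Its argument "plan" is a list of rows, each an object of numbers: "dx", "dy", "dz": the shift along the tool's x, y, z scaled (see below); "rx", "ry", "rz": the turn, a rotation vector about the tool's x, y, z scaled (see below); "claw": the closure, from 0 (fully open) to 1 (shut). In form: [{"dx": .., "dy": .., "dz": .., "rx": .., "ry": .., "rz": .., "claw": ..}, ...]. A call has 1 to 10 rows; each row shifts and turns the commanded pose from where the row before left it, along the tool's axes as they then stand; what a row does not reach is not made up. The controller multiplies each number of a shift by 0.1 m and each number of a turn by 90 degrees. A row lasts 1/10 s, in which the tool goes at most 50 mm and 8.59 degrees, less where a joint would pass 70% of its speed; a pose out of reach is approached as far as the arm can. A call with a number of a shift or a turn outside -1 to 1 is refused whole. A call with a gripper value outside its range is refused whole. The fingers move at their own pace and stop on an object; "grip_force" is the grip in N (left out, the last holds). Time passes only in rows, so rows that do not move let the fingers close. It gives the time, the measured TCP pose, the force, the opening and the grip force at its end, in the units of the state.
- telemetry.get_obs(): the state, without advancing time (a new reading comes with each control period).
- viewer.camera(name): name is "scene" or "top" or "wrist"; returns a dict with "img" (420x560x3 uint8, red, green, blue), "z_map" (420x560 float32, m along the optical axis (not along the pixel's ray), 0 where there is no reading), "fx", "fy", "cx", "cy" (pixels), "R" (3x3) and "t" (3): a world point X has camera coordinates R X + t; the wrist camera has in their place "tool_from_camera" (4x4, takes a point from camera to tool coordinates, whose origin is the TCP and whose axes are the flange's). Camera axes: x right, y down, z forward; pixel columns grow to the right and rows downward; lengths in m; the calibration is good to about 2 mm. The wrist camera is an equidistant fisheye: a pixel r from the principal point sees the ray r / f radians off the axis. A picture is of the moment at which its call begins: read the wrist's pose just before it.
- hand_in(): hands the job in; it is judged then, once.
Trained networks look in a picture, given as the dict that the camera call returned (one of the last four; its "shot" number tells which), for a name from the list of things; names that differ only in an ending like _2 or _b are one class to them, and where a whole thing is asked for, a point or a joint stands for the part that bears it (a point fixed in the world has none). Each returns a list of dicts, best first, with "score" (0 to 1); they miss things now and then, are a little off and sometimes report something else, mostly with a low value. They report only what shows in the picture. A call takes as long as a camera call. They do not tell look-alikes from the thing itself.
- viewer.recognise(target, picture): "rect" ([left, top, right, bottom] in pixels, round what is visible of it).
The state is a dict: "time_s": time; "qpos": joint angles; "joint_vel": joint speeds; "tau": joint torques, N m; "ee_pos": TCP position; "eef_rot": TCP orientation; "force": force on the tool from outside, world axes, zero at the start; "moment": the same for the moment, N m; "grip_width": finger opening in m; "grip_force": force on a finger pad.
Only numpy, scipy, OpenCV 4.12 (cv2) and the standard library are available. Lean on these libraries where they do the work, as an engineer would, in place of code of your own. Each camera call takes 0.05 s, during which the arm holds its last target. There are 200 camera calls.

## Working session

There is one attempt and no reset: what is moved stays moved. The work goes in short steps, Python scripts to look and compute and a tool call to move; the robot and the scene stay as the last step left them, time stands still between calls to the robot, and variables do not carry over. Pictures are saved under pics/ and viewed, at most 10 in all, crops included, and the job is handed in when it is done.

Besides the shell and the picture viewer there is one more tool, called after "Emit:" as a command line: name --argument value ..., lists and objects as JSON in quotes. step_arm: Moves the arm, as the interface text tells. Shifts and turns lie within -1 to 1; 1 stands for 0.1 m of shift or 90 degrees of turn. Its arguments: {"type":"object","properties":{"plan":{"type":"array"},"grip_force":{"type":"number"}},"required":["plan"]}

```bash
mkdir -p pics; cat > h.py <<'E'
from station import telemetry, viewer, hand_in, ctrl
import numpy as np, cv2
def pts(p):
    z=p["z_map"]; v,u=np.mgrid[:z.shape[0],:z.shape[1]]
    c=np.stack([(u-p["cx"])/p["fx"]*z,(v-p["cy"])/p["fy"]*z,z],-1)
    return (c-np.array(p["t"]))@np.array(p["R"])
def save(n,im): cv2.imwrite("pics/"+n,cv2.cvtColor(im,cv2.COLOR_RGB2BGR))
E
python3 - <<'E'
from h import *
o=telemetry.get_obs();print(o,ctrl.tcp_to_tips)
p=viewer.camera("top");save("top.png",p["img"]);np.savez("top.npz",P=pts(p),img=p["img"])
P=pts(p)
for n in ["station","pointer","button_top","tab_top","spool","block"]:
    for r in viewer.recognise(n,p)[:3]:
        b=r["rect"];u,v=int((b[0]+b[2])/2),int((b[1]+b[3])/2);print(n,r["score"],np.round(b),P[v,u].round(3))
s=viewer.camera("scene");save("scene.png",s["img"])
E
```

```text
{'time_s': 0.0, 'qpos': array([ 1.23638795e+00,  3.00494360e-01,  1.52156291e+00, -2.68134275e-05,
        1.32070861e+00, -6.66322429e-02]), 'joint_vel': array([ 0.00139476,  0.00073066, -0.00114942,  0.00062916,  0.00032118,
        0.00017201]), 'tau': array([-3.80576123e-03, -5.31789351e+01, -3.52742457e+01,  7.06650387e-02,
        2.43756064e-02, -1.08206891e-04]), 'ee_pos': array([0.14547087, 0.53016567, 0.22188125]), 'eef_rot': array([-3.14042030e+00, -5.22028843e-05,  2.87382314e+00]), 'force': array([-0.32987929, -0.43364506,  0.17508414]), 'moment': array([ 0.01146708, -0.01828996,  0.02627832]), 'grip_force': 0.0, 'grip_width': 0.09411106752583943} 0.017
station 0.96 [306. 165. 374. 230.] [ 0.528 -0.031  0.061]
button_top 0.41 [118. 228. 131. 237.] [0.397 0.671 0.05 ]
tab_top 0.56 [324. 180. 358. 210.] [ 0.532 -0.035  0.077]
spool 0.69 [404. 212. 423. 232.] [ 0.458 -0.291  0.007]
block 0.42 [338. 189. 352. 198.] [ 0.541 -0.046  0.068]
```

View pics/top.png

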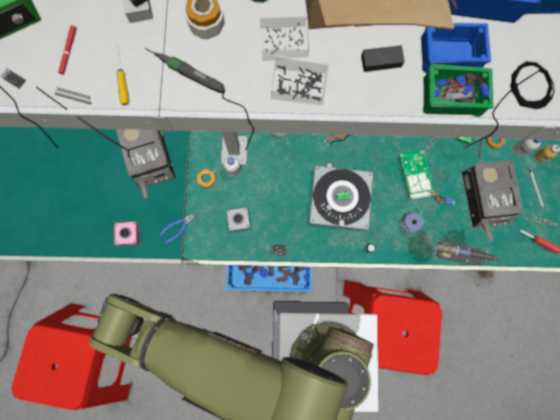

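View pics/scene.png

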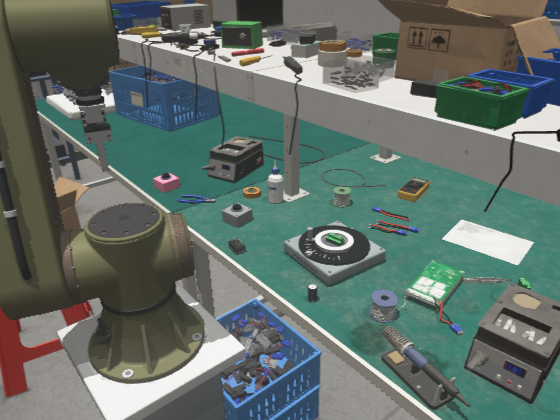

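The top view shows two button boxes: grey at (238,219) and pink at (125,233). Grey is the one described, and the spool at (413,221) lies on the other side of the camera, which fits. The station is at (341,197). I'll check it with a close crop and the depth data.

```bash
python3 - <<'E'
from h import *
d=np.load("top.npz");P,im=d["P"],d["img"]
a=cv2.resize(im[155:245,215:435],None,fx=3.6,fy=3.6,interpolation=cv2.INTER_CUBIC);save("crop.png",a)
# button: box top
m=(P[...,2]>.035)&(P[...,2]<.06)&(abs(P[...,1]-.29)<.07)&(abs(P[...,0]-.46)<.07)
print("box",P[m].mean(0),P[m].min(0),P[m].max(0),m.sum())
g=m&(P[...,2]>.046);print("btn",P[g].mean(0),g.sum())
q=P[(P[...,2]>.032)&(abs(P[...,1]+.03)<.16)&(abs(P[...,0]-.53)<.16)]
r=cv2.minAreaRect(q[:,:2].astype(np.float32));print("station",r)
m=(P[...,2]>.075)&(abs(P[...,1]+.03)<.1)&(abs(P[...,0]-.53)<.1)
print("high",P[m].round(3).tolist()[:30])
E
```

```text
box [0.45339047 0.3011161  0.04291435] [0.41624043 0.26467002 0.03510813] [0.49212925 0.34000134 0.05878263] 420
btn [0.45492018 0.30062197 0.05109287] 85
station ((0.5300503969192505, -0.029952287673950195), (0.3199693560600281, 0.31982508301734924), 89.98562622070312)
high [[0.532, -0.035, 0.077], [0.499, 0.009, 0.087], [0.499, 0.006, 0.09], [0.496, 0.012, 0.083], [0.495, 0.01, 0.092], [0.495, 0.006, 0.09], [0.496, 0.003, 0.088], [0.493, 0.015, 0.084], [0.492, 0.012, 0.088], [0.492, 0.009, 0.09], [0.492, 0.006, 0.088], [0.493, 0.002, 0.087], [0.491, 0.0, 0.096], [0.491, 0.014, 0.076], [0.488, 0.013, 0.091], [0.488, 0.009, 0.09], [0.489, 0.006, 0.087], [0.49, 0.002, 0.085], [0.489, -0.0, 0.091], [0.488, 0.011, 0.076], [0.485, 0.009, 0.091], [0.486, 0.006, 0.088], [0.486, 0.003, 0.089], [0.486, -0.001, 0.085], [0.484, 0.008, 0.076], [0.483, 0.006, 0.087], [0.484, 0.001, 0.08]]
```

View pics/crop.png

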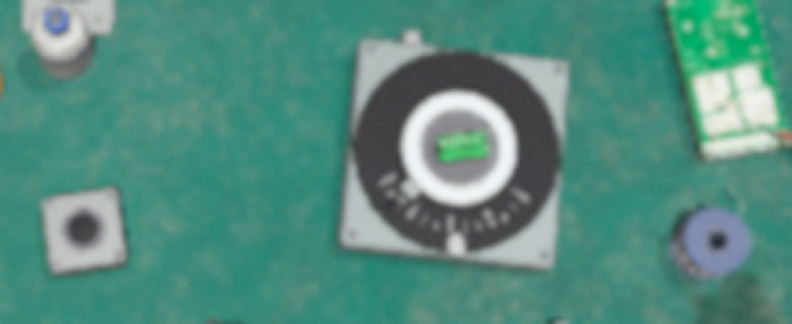

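Grey box confirmed in the crop. The tab is at crop (410,187), the pointer at (457,243) and the disc centre near (457,150). Next I'll fit the axis, tab and pointer positions.

```bash
python3 - <<'E'
from h import *
d=np.load("top.npz");P,im=d["P"],d["img"].astype(int)
near=(abs(P[...,1]+.03)<.13)&(abs(P[...,0]-.53)<.13)
g=im.max(-1)
q=P[near&(P[...,2]>.034)&(P[...,2]<.07)][:,:2].astype(np.float32)
print("rect",cv2.minAreaRect(q),q.mean(0))
v,u=np.nonzero(near&(g<75)); 
k=P[near&(g<75)&(P[...,2]>.04)];print("dark",cv2.minEnclosingCircle(k[:,:2].astype(np.float32)))
w=P[near&(im.min(-1)>200)];print("white",len(w),cv2.minEnclosingCircle(w[:,:2].astype(np.float32)))
print("ring mean",w[np.hypot(w[:,0]-.531,w[:,1]+.033)<.06].mean(0))
m=near&(P[...,2]>.082);
print("tab",P[m].mean(0),np.median(P[m],0))
pp=P[near&(im.min(-1)>150)&(P[...,0]<.46)&(P[...,2]>.044)];print("pointer",pp.round(3).tolist())
E
```

```text
rect ((0.5414088368415833, -0.043041862547397614), (0.19983266294002533, 0.21244484186172485), 84.97376251220703) [ 0.5325812  -0.04109431]
dark ((0.5338869094848633, -0.04013403505086899), 0.09396493434906006)
white 368 ((0.5117897987365723, -0.041969750076532364), 0.0733691081404686)
ring mean [ 0.53370361 -0.04076365  0.05883646]
tab [ 0.60812706 -0.00888556  0.27082811] [0.65960745 0.00571043 0.32433673]
pointer [[0.459, 0.053, 0.044], [0.458, 0.044, 0.047], [0.459, 0.027, 0.044], [0.455, 0.057, 0.048], [0.455, 0.053, 0.044], [0.455, 0.047, 0.045], [0.456, 0.033, 0.044], [0.459, -0.106, 0.045], [0.459, -0.119, 0.046], [0.452, 0.057, 0.046], [0.452, 0.047, 0.045], [0.452, 0.027, 0.045], [0.453, 0.02, 0.044], [0.453, -0.035, 0.051], [0.452, -0.038, 0.057], [0.453, -0.042, 0.051], [0.456, -0.106, 0.044], [0.448, 0.057, 0.047], [0.448, 0.037, 0.048], [0.449, 0.01, 0.045], [0.449, -0.035, 0.053], [0.449, -0.038, 0.055], [0.449, -0.041, 0.055], [0.449, -0.044, 0.059], [0.445, 0.057, 0.044], [0.446, -0.032, 0.051], [0.446, -0.035, 0.05], [0.445, -0.037, 0.061], [0.446, -0.041, 0.057], [0.446, -0.044, 0.057], [0.449, -0.12, 0.044], [0.449, -0.129, 0.044], [0.443, 0.013, 0.044], [0.443, -0.032, 0.05], [0.442, -0.035, 0.055], [0.442, -0.038, 0.056], [0.442, -0.041, 0.057], [0.442, -0.044, 0.057], [0.445, -0.083, 0.044], [0.446, -0.129, 0.044], [0.44, -0.035, 0.051], [0.439, -0.037, 0.058], [0.439, -0.041, 0.057], [0.439, -0.045, 0.054], [0.441, -0.073, 0.044], [0.441, -0.076, 0.045], [0.442, -0.099, 0.045], [0.442, -0.119, 0.047], [0.437, -0.039, 0.046], [0.438, -0.079, 0.047], [0.438, -0.083, 0.045], [0.438, -0.102, 0.047], [0.439, -0.123, 0.045], [0.435, -0.096, 0.044], [0.435, -0.122, 0.049], [0.432, -0.108, 0.049]]
```

Emit:
step_arm --plan '[{"dx": 0, "claw": 1}, {"dx": 0, "claw": 1}, {"dx": 0, "claw": 1}, {"dx": 0, "claw": 1}]' --grip_force 5

```text
$.plan[0]: bad value
```

Emit:
step_arm --plan '[{"dx": -0.245, "dy": -0.19, "dz": 0, "rx": 0, "ry": 0, "rz": 0, "claw": 1}, {"dx": -0.245, "dy": -0.19, "dz": 0, "rx": 0, "ry": 0, "rz": 0, "claw": 1}, {"dx": -0.245, "dy": -0.19, "dz": 0, "rx": 0, "ry": 0, "rz": 0, "claw": 1}, {"dx": -0.245, "dy": -0.19, "dz": 0, "rx": 0, "ry": 0, "rz": 0, "claw": 1}, {"dx": -0.245, "dy": -0.19, "dz": 0, "rx": 0, "ry": 0, "rz": 0, "claw": 1}, {"dx": -0.245, "dy": -0.19, "dz": 0, "rx": 0, "ry": 0, "rz": 0, "claw": 1}, {"dx": -0.245, "dy": -0.19, "dz": 0, "rx": 0, "ry": 0, "rz": 0, "claw": 1}, {"dx": -0.245, "dy": -0.19, "dz": 0, "rx": 0, "ry": 0, "rz": 0, "claw": 1}, {"dx": -0.245, "dy": -0.19, "dz": 0, "rx": 0, "ry": 0, "rz": 0, "claw": 1}, {"dx": -0.245, "dy": -0.19, "dz": 0, "rx": 0, "ry": 0, "rz": 0, "claw": 1}]' --grip_force 5

```text
time_s: 1.4
ee_pos: [0.3321, 0.2813, 0.2226]
eef_rot: [3.141, 0.0, 2.874]
force: [0.2, -0.1, -0.1]
grip_width: 0.0175
grip_force: 0.0
```

Emit:
step_arm --plan '[{"dx": -0.245, "dy": -0.19, "dz": 0, "rx": 0, "ry": 0, "rz": 0, "claw": 1}, {"dx": -0.245, "dy": -0.19, "dz": 0, "rx": 0, "ry": 0, "rz": 0, "claw": 1}, {"dx": -0.245, "dy": -0.19, "dz": 0, "rx": 0, "ry": 0, "rz": 0, "claw": 1}, {"dx": -0.245, "dy": -0.19, "dz": 0, "rx": 0, "ry": 0, "rz": 0, "claw": 1}, {"dx": -0.245, "dy": -0.19, "dz": 0, "rx": 0, "ry": 0, "rz": 0, "claw": 1}, {"dx": -0.245, "dy": -0.19, "dz": 0, "rx": 0, "ry": 0, "rz": 0, "claw": 1}, {"dx": -0.245, "dy": -0.19, "dz": 0, "rx": 0, "ry": 0, "rz": 0, "claw": 1}, {"dx": -0.245, "dy": -0.19, "dz": 0, "rx": 0, "ry": 0, "rz": 0, "claw": 1}, {"dx": -0.245, "dy": -0.19, "dz": 0, "rx": 0, "ry": 0, "rz": 0, "claw": 1}, {"dx": -0.245, "dy": -0.19, "dz": 0, "rx": 0, "ry": 0, "rz": 0, "claw": 1}]'

```text
time_s: 2.4
ee_pos: [0.5182, 0.0331, 0.2225]
eef_rot: [3.142, 0.0, 2.874]
force: [1.2, -0.7, 0.2]
grip_width: 0.0005
grip_force: 0.0
```

Emit:
step_arm --plan '[{"dx": 0, "dy": 0, "dz": 0, "rx": 0, "ry": 0, "rz": 0.0595, "claw": 1}, {"dx": 0, "dy": 0, "dz": 0, "rx": 0, "ry": 0, "rz": 0.0595, "claw": 1}, {"dx": 0, "dy": 0, "dz": 0, "rx": 0, "ry": 0, "rz": 0.0595, "claw": 1}, {"dx": 0, "dy": 0, "dz": 0, "rx": 0, "ry": 0, "rz": 0.0595, "claw": 1}, {"dx": 0, "dy": 0, "dz": 0, "rx": 0, "ry": 0, "rz": 0.0595, "claw": 1}, {"dx": 0, "dy": 0, "dz": 0, "rx": 0, "ry": 0, "rz": 0.0595, "claw": 1}, {"dx": 0, "dy": 0, "dz": 0, "rx": 0, "ry": 0, "rz": 0, "claw": 1}, {"dx": 0, "dy": 0, "dz": 0, "rx": 0, "ry": 0, "rz": 0, "claw": 1}]'

```text
time_s: 3.2
ee_pos: [0.5175, 0.0343, 0.2224]
eef_rot: [-3.142, -0.0, 2.316]
force: [-0.4, -0.2, 0.1]
grip_width: 0.0004
grip_force: 0.0
```

```bash
cat >> h.py <<'E'
from scipy.spatial.transform import Rotation as Ro
def wrist():
    o=telemetry.get_obs();p=viewer.camera("wrist")
    z=p["z_map"];v,u=np.mgrid[:z.shape[0],:z.shape[1]].astype(float)
    x=(u-p["cx"])/p["fx"];y=(v-p["cy"])/p["fy"];t=np.hypot(x,y)+1e-9
    s=np.tan(t)/t
    c=np.stack([x*s*z,y*s*z,z],-1)
    M=np.array(p["tool_from_camera"]);R=Ro.from_euler("xyz",o["eef_rot"]).as_matrix()
    return p,o,((c@M[:3,:3].T+M[:3,3])@R.T)+o["ee_pos"]
E
python3 - <<'E'
from h import *
p,o,P=wrist();save("w1.png",p["img"]);np.savez("w1.npz",P=P,img=p["img"]);print(o["ee_pos"],o["eef_rot"],o["grip_width"],p["fx"])
E
```

```text
[0.51749543 0.03429381 0.22244356] [-3.14157848e+00 -3.12641188e-05  2.31581869e+00] 0.0003522578050707642 325.19226210127806
```

View pics/w1.png

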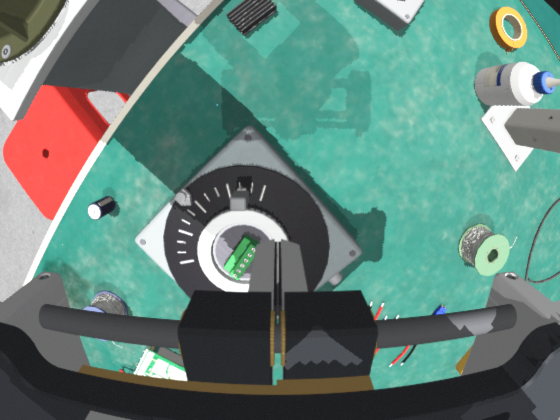

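The wrist view shows the tab at (241,197), the pointer at (184,198), the ring around (238,243), and the closed fingers on the clockwise side of the tab.

```bash
python3 - <<'E'
from h import *
from scipy.optimize import least_squares
d=np.load("w1.npz");P,im=d["P"],d["img"].astype(int)
X,Y,Z=P[...,0],P[...,1],P[...,2]
v,u=np.mgrid[:420,:560]
near=(np.hypot(X-.534,Y+.041)<.15)&(u<345)&(u>130)&(v<290)
m=near&(Z>.08)&(Z<.095)&(v<215);print("tab",m.sum(),P[m].mean(0))
# scale plate edge: dark & z~46 hull
m=near&(im.max(-1)<70)&(Z>.043)&(Z<.050)&(np.hypot(X-.534,Y+.041)<.11)
k=P[m][:,:2].astype(np.float32);h=cv2.convexHull(k)[:,0];print(len(k),"enc",cv2.minEnclosingCircle(k))
s=least_squares(lambda a:np.hypot(h[:,0]-a[0],h[:,1]-a[1])-.097,[.534,-.041],loss="soft_l1",f_scale=.001);c=s.x;print("axis",c)
m=near&(Z>.050)&(Z<.062)&(np.hypot(X-c[0],Y-c[1])>.077)&(np.hypot(X-c[0],Y-c[1])<.1);q=P[m].mean(0);print("ptr",m.sum(),q)
t=P[near&(Z>.08)&(Z<.095)&(v<215)].mean(0)
f=lambda q:np.arctan2(q[1]-c[1],q[0]-c[0])
print("r tab",np.hypot(*(t[:2]-c)),"phi tab",f(t),"phi ptr",f(q)%6.2832,"r",np.hypot(*(q[:2]-c)))
E
```

```text
tab 253 [0.48985609 0.00968808 0.08929327]
6546 enc ((0.5340974926948547, -0.037033915519714355), 0.09580957889556885)
axis [ 0.53462901 -0.04099447]
ptr 212 [ 0.44487043 -0.03606767  0.05497141]
r tab 0.06762643516418243 phi tab 2.2943636308842317 phi ptr 3.086758216864356 r 0.08989370039371662
```

Emit:
step_arm --plan '[{"dx": 0, "dy": 0, "dz": 0.2, "rx": 0, "ry": 0, "rz": 0, "claw": 1}, {"dx": 0, "dy": 0, "dz": 0.2, "rx": 0, "ry": 0, "rz": 0, "claw": 1}, {"dx": 0, "dy": 0, "dz": 0.2, "rx": 0, "ry": 0, "rz": 0, "claw": 1}, {"dx": 0, "dy": 0, "dz": 0.2, "rx": 0, "ry": 0, "rz": 0, "claw": 1}, {"dx": 0, "dy": 0, "dz": 0.2, "rx": 0, "ry": 0, "rz": 0, "claw": 1}, {"dx": 0, "dy": 0, "dz": 0.2, "rx": 0, "ry": 0, "rz": 0, "claw": 1}, {"dx": 0, "dy": 0, "dz": 0.19, "rx": 0, "ry": 0, "rz": 0, "claw": 1}, {"dx": 0, "dy": 0, "dz": 0, "rx": 0, "ry": 0, "rz": 0, "claw": 1}, {"dx": 0, "dy": 0, "dz": 0, "rx": 0, "ry": 0, "rz": 0, "claw": 1}]'

```text
time_s: 4.15
ee_pos: [0.5177, 0.0343, 0.0839]
eef_rot: [-3.142, 0.0, 2.314]
force: [0.8, -0.1, 0.3]
grip_width: 0.0008
grip_force: 0.0
```

Emit:
step_arm --plan '[{"dx": 0, "dy": -0.04, "dz": 0, "rx": 0, "ry": 0, "rz": 0, "claw": 1}, {"dx": 0, "dy": -0.04, "dz": 0, "rx": 0, "ry": 0, "rz": 0, "claw": 1}, {"dx": 0, "dy": -0.04, "dz": 0, "rx": 0, "ry": 0, "rz": 0, "claw": 1}, {"dx": 0, "dy": -0.04, "dz": 0, "rx": 0, "ry": 0, "rz": 0, "claw": 1}, {"dx": 0, "dy": 0, "dz": 0, "rx": 0, "ry": 0, "rz": 0, "claw": 1}]'

```text
time_s: 4.65
ee_pos: [0.5054, 0.0231, 0.0837]
eef_rot: [3.141, 0.0, 2.313]
force: [-0.1, 0.3, 0.1]
grip_width: 0.0004
grip_force: 0.0
```

Emit:
step_arm --plan '[{"dx": 0.014, "dy": -0.054, "dz": 0, "rx": 0, "ry": 0, "rz": -0.051, "claw": 1}, {"dx": 0.014, "dy": -0.054, "dz": 0, "rx": 0, "ry": 0, "rz": -0.051, "claw": 1}, {"dx": 0.014, "dy": -0.054, "dz": 0, "rx": 0, "ry": 0, "rz": -0.051, "claw": 1}, {"dx": 0.014, "dy": -0.054, "dz": 0, "rx": 0, "ry": 0, "rz": -0.051, "claw": 1}, {"dx": 0.014, "dy": -0.054, "dz": 0, "rx": 0, "ry": 0, "rz": -0.051, "claw": 1}, {"dx": 0.014, "dy": -0.054, "dz": 0, "rx": 0, "ry": 0, "rz": -0.051, "claw": 1}, {"dx": 0.014, "dy": -0.054, "dz": 0, "rx": 0, "ry": 0, "rz": -0.051, "claw": 1}, {"dx": 0.014, "dy": -0.054, "dz": 0, "rx": 0, "ry": 0, "rz": -0.051, "claw": 1}, {"dx": 0, "dy": 0, "dz": 0, "rx": 0, "ry": 0, "rz": 0, "claw": 1}, {"dx": 0, "dy": 0, "dz": 0, "rx": 0, "ry": 0, "rz": 0, "claw": 1}]'

```text
time_s: 5.65
ee_pos: [0.4744, -0.0071, 0.0835]
eef_rot: [-3.141, 0.0, 2.951]
force: [1.1, -0.5, -0.9]
grip_width: 0.0002
grip_force: 0.0
```

```bash
cat > m.py <<'E'
from h import *
import sys
p,o,P=wrist();im=p["img"].astype(int);save(sys.argv[1],p["img"])
X,Y,Z=P[...,0],P[...,1],P[...,2];c=np.array([.5343,-.0400])
r=np.hypot(X-c[0],Y-c[1]);a=np.arctan2(Y-c[1],X-c[0])%6.2832
v,u=np.mgrid[:420,:560]
e=np.hypot(X-o["ee_pos"][0],Y-o["ee_pos"][1])
t=(Z>.084)&(Z<.095)&(r>.055)&(r<.077)&(e>.013)
for n,m in(("tab",t),("ptr",(Z>.050)&(Z<.062)&(r>.079)&(r<.099)),("lever",(Z>.050)&(Z<.062)&(r>.056)&(r<.074))):
    if m.sum(): print(n,m.sum(),P[m].mean(0).round(4),"a med",np.median(a[m]).round(3),"mid",np.mean(np.percentile(a[m],[3,97])).round(3),np.percentile(a[m],[3,97]).round(3),"r",r[m].mean().round(4),"px",u[m].mean().round(),v[m].mean().round())
print(o["ee_pos"],o["eef_rot"],o["force"])
E
python3 m.py w2.png
```

```text
tab 744 [ 0.4678 -0.0266  0.0898] a med 2.946 mid 2.933 [2.808 3.057] r 0.068 px 240.0 265.0
ptr 588 [ 0.4436 -0.0367  0.0551] a med 3.104 mid 3.11 [3.03 3.19] r 0.0908 px 221.0 208.0
lever 122 [ 0.463  -0.026   0.0576] a med 2.945 mid 2.948 [2.858 3.037] r 0.0728 px 244.0 236.0
[ 0.47435849 -0.00706882  0.08354012] [-3.14148678e+00  3.33268225e-04  2.95140969e+00] [ 1.08209435 -0.45853225 -0.89751253]
```

View pics/w2.png

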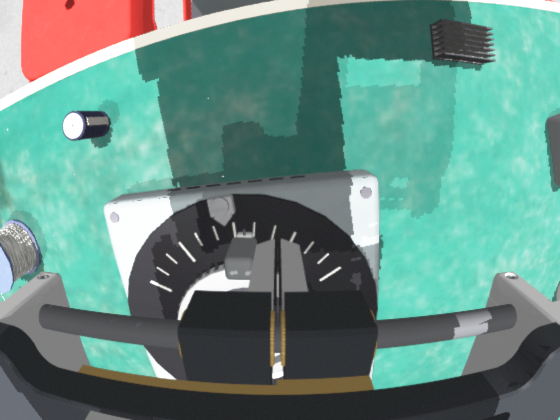

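The tab is now at (240,258) with the pointer at (221,208). About 0.15 rad remains.

Emit:
step_arm --plan '[{"dx": 0.006, "dy": -0.0195, "dz": 0, "rx": 0, "ry": 0, "rz": -0.019, "claw": 1}, {"dx": 0.006, "dy": -0.0195, "dz": 0, "rx": 0, "ry": 0, "rz": -0.019, "claw": 1}, {"dx": 0.006, "dy": -0.0195, "dz": 0, "rx": 0, "ry": 0, "rz": -0.019, "claw": 1}, {"dx": 0.006, "dy": -0.0195, "dz": 0, "rx": 0, "ry": 0, "rz": -0.019, "claw": 1}, {"dx": 0.006, "dy": -0.0195, "dz": 0, "rx": 0, "ry": 0, "rz": -0.019, "claw": 1}, {"dx": 0, "dy": 0, "dz": 0, "rx": 0, "ry": 0, "rz": 0, "claw": 1}, {"dx": 0, "dy": 0, "dz": 0, "rx": 0, "ry": 0, "rz": 0, "claw": 1}, {"dx": 0, "dy": 0, "dz": 0, "rx": 0, "ry": 0, "rz": 0, "claw": 1}]'

```text
time_s: 6.5
ee_pos: [0.4701, -0.0162, 0.0835]
eef_rot: [-3.142, 0.0, 3.102]
force: [-0.2, 0.8, -0.8]
grip_width: 0.0007
grip_force: 0.4
```

```bash
python3 m.py w3.png
```

```text
tab 742 [ 0.4663 -0.0362  0.0898] a med 3.09 mid 3.077 [2.955 3.199] r 0.0683 px 240.0 265.0
ptr 611 [ 0.4435 -0.0371  0.0552] a med 3.108 mid 3.112 [3.03  3.193] r 0.0909 px 242.0 207.0
lever 123 [ 0.4618 -0.0361  0.0575] a med 3.085 mid 3.083 [2.99  3.177] r 0.0727 px 245.0 236.0
[ 0.47010263 -0.01623858  0.08348643] [-3.14152992e+00  1.74217449e-04  3.10207054e+00] [-0.16055113  0.77196903 -0.7517565 ]
```

View pics/w3.png

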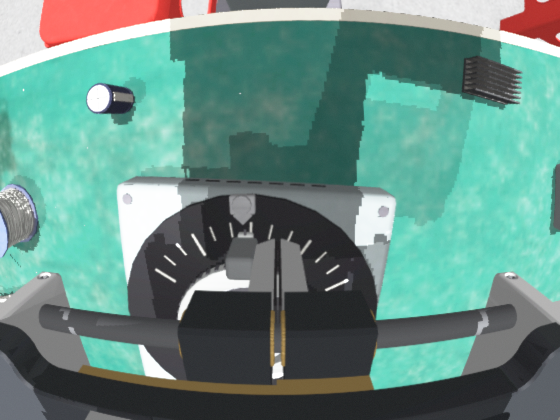

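The lever (245,236) is about 0.02 rad short of the pointer (242,207). I'll nudge it, back off and recheck.

Emit:
step_arm --plan '[{"dx": 0.004, "dy": -0.013, "dz": 0, "rx": 0, "ry": 0, "rz": -0.013, "claw": 1}, {"dx": 0, "dy": 0, "dz": 0, "rx": 0, "ry": 0, "rz": 0, "claw": 1}, {"dx": 0, "dy": 0, "dz": 0, "rx": 0, "ry": 0, "rz": 0, "claw": 1}, {"dx": 0, "dy": 0.1, "dz": 0, "rx": 0, "ry": 0, "rz": 0, "claw": 1}, {"dx": 0, "dy": 0.1, "dz": 0, "rx": 0, "ry": 0, "rz": 0, "claw": 1}, {"dx": 0, "dy": 0, "dz": -0.2, "rx": 0, "ry": 0, "rz": 0, "claw": 1}, {"dx": 0, "dy": 0, "dz": -0.3, "rx": 0, "ry": 0, "rz": 0, "claw": 1}, {"dx": 0, "dy": 0, "dz": -0.3, "rx": 0, "ry": 0, "rz": 0, "claw": 1}, {"dx": 0, "dy": 0, "dz": 0, "rx": 0, "ry": 0, "rz": 0, "claw": 1}, {"dx": 0, "dy": 0, "dz": 0, "rx": 0, "ry": 0, "rz": 0, "claw": 1}]'

```text
time_s: 7.55
ee_pos: [0.4699, 0.003, 0.1635]
eef_rot: [-3.142, 0.001, 3.124]
force: [0.5, -1.0, -0.7]
grip_width: 0.0006
grip_force: 0.0
```

```bash
python3 m.py w4.png
```

```text
tab 375 [ 0.4675 -0.0376  0.0896] a med 3.104 mid 3.109 [2.997 3.221] r 0.067 px 225.0 221.0
ptr 320 [ 0.4441 -0.0369  0.0554] a med 3.106 mid 3.112 [3.03  3.193] r 0.0903 px 230.0 182.0
lever 52 [ 0.4625 -0.0377  0.0577] a med 3.108 mid 3.106 [3.016 3.196] r 0.072 px 230.0 204.0
[0.46985478 0.00297538 0.16345319] [-3.14150851e+00  6.14236839e-04  3.12400890e+00] [ 0.53116281 -1.03094899 -0.68766526]
```

View pics/w4.png

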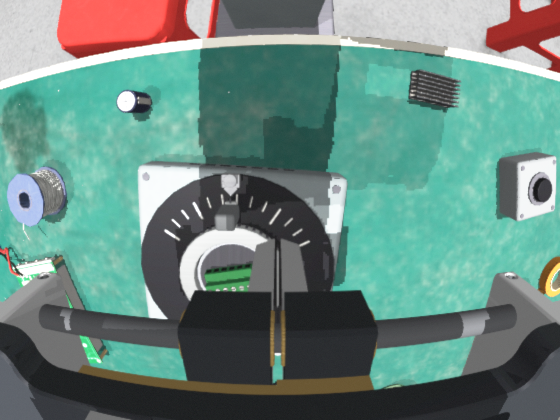

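The lever (230,204) lines up with the pointer (230,182) to within about 0.01 rad. The grey button is at (541,190), so I'll go there.

Emit:
step_arm --plan '[{"dx": 0.02, "dy": 0.33, "dz": 0, "rx": 0, "ry": 0, "rz": 0, "claw": 1}, {"dx": 0.02, "dy": 0.33, "dz": 0, "rx": 0, "ry": 0, "rz": 0, "claw": 1}, {"dx": 0.02, "dy": 0.33, "dz": 0, "rx": 0, "ry": 0, "rz": 0, "claw": 1}, {"dx": 0.02, "dy": 0.33, "dz": 0, "rx": 0, "ry": 0, "rz": 0, "claw": 1}, {"dx": 0.02, "dy": 0.33, "dz": 0, "rx": 0, "ry": 0, "rz": 0, "claw": 1}, {"dx": 0.02, "dy": 0.33, "dz": 0, "rx": 0, "ry": 0, "rz": 0, "claw": 1}, {"dx": 0.02, "dy": 0.33, "dz": 0, "rx": 0, "ry": 0, "rz": 0, "claw": 1}, {"dx": 0.02, "dy": 0.33, "dz": 0, "rx": 0, "ry": 0, "rz": 0, "claw": 1}, {"dx": 0, "dy": 0, "dz": 0, "rx": 0, "ry": 0, "rz": 0, "claw": 1}, {"dx": 0, "dy": 0, "dz": 0, "rx": 0, "ry": 0, "rz": 0, "claw": 1}]'

```text
time_s: 8.6
ee_pos: [0.458, 0.2668, 0.1621]
eef_rot: [-3.14, -0.002, 3.125]
force: [0.3, 0.1, -0.2]
grip_width: 0.0006
grip_force: 0.0
```

```bash
python3 - <<'E'
from h import *
p,o,P=wrist();im=p["img"].astype(int);save("w5.png",p["img"])
print(o["ee_pos"])
d=np.hypot(P[...,0]-.455,P[...,1]-.3006);v,u=np.mgrid[:420,:560]
m=(d<.03)&(P[...,2]>.047)&(P[...,2]<.056);print(m.sum(),P[m].mean(0),P[m].min(0),P[m].max(0),u[m].mean(),v[m].mean())
b=(d<.06)&(P[...,2]>.036)&(P[...,2]<.044);print(b.sum(),cv2.minAreaRect(P[b][:,:2].astype(np.float32)))
E
```

```text
[0.45795337 0.2667576  0.16208625]
725 [0.45234585 0.30385323 0.05247829] [0.43950032 0.29074484 0.04700021] [0.46583251 0.31748524 0.05559976] 320.071724137931 203.44137931034481
4465 ((0.45321401953697205, 0.30432412028312683), (0.07023344188928604, 0.06973765045404434), 10.059786796569824)
```

View pics/w5.png

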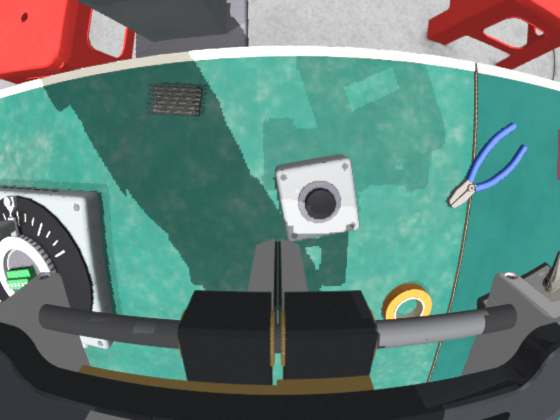

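Button at (320,203), world (0.453, 0.304).

Emit:
step_arm --plan '[{"dx": 0.028, "dy": 0.185, "dz": 0, "rx": 0, "ry": 0, "rz": 0, "claw": 1}, {"dx": 0.028, "dy": 0.185, "dz": 0, "rx": 0, "ry": 0, "rz": 0, "claw": 1}, {"dx": 0, "dy": 0, "dz": 0.2, "rx": 0, "ry": 0, "rz": 0, "claw": 1}, {"dx": 0, "dy": 0, "dz": 0.2, "rx": 0, "ry": 0, "rz": 0, "claw": 1}, {"dx": 0, "dy": 0, "dz": 0.2, "rx": 0, "ry": 0, "rz": 0, "claw": 1}, {"dx": 0, "dy": 0, "dz": 0.2, "rx": 0, "ry": 0, "rz": 0, "claw": 1}, {"dx": 0, "dy": 0, "dz": 0, "rx": 0, "ry": 0, "rz": 0, "claw": 1}, {"dx": 0, "dy": 0, "dz": 0, "rx": 0, "ry": 0, "rz": 0, "claw": 1}]'

```text
time_s: 9.45
ee_pos: [0.454, 0.303, 0.0838]
eef_rot: [-3.141, -0.0, 3.123]
force: [0.2, -0.6, 0.2]
grip_width: 0.0006
grip_force: 0.0
```

Emit:
step_arm --plan '[{"dx": 0, "dy": 0, "dz": 0.05, "rx": 0, "ry": 0, "rz": 0, "claw": 1}, {"dx": 0, "dy": 0, "dz": 0.04, "rx": 0, "ry": 0, "rz": 0, "claw": 1}, {"dx": 0, "dy": 0, "dz": 0.04, "rx": 0, "ry": 0, "rz": 0, "claw": 1}, {"dx": 0, "dy": 0, "dz": 0.04, "rx": 0, "ry": 0, "rz": 0, "claw": 1}, {"dx": 0, "dy": 0, "dz": 0.02, "rx": 0, "ry": 0, "rz": 0, "claw": 1}, {"dx": 0, "dy": 0, "dz": 0, "rx": 0, "ry": 0, "rz": 0, "claw": 1}, {"dx": 0, "dy": 0, "dz": 0, "rx": 0, "ry": 0, "rz": 0, "claw": 1}, {"dx": 0, "dy": 0, "dz": 0, "rx": 0, "ry": 0, "rz": 0, "claw": 1}]'

```text
time_s: 10.25
ee_pos: [0.4538, 0.3038, 0.0647]
eef_rot: [3.141, 0.0, 3.124]
force: [0.7, -1.1, 3.7]
grip_width: 0.0003
grip_force: 2.0
```

Emit:
step_arm --plan '[{"dx": 0, "dy": 0, "dz": 0.015, "rx": 0, "ry": 0, "rz": 0, "claw": 1}, {"dx": 0, "dy": 0, "dz": 0.015, "rx": 0, "ry": 0, "rz": 0, "claw": 1}, {"dx": 0, "dy": 0, "dz": 0, "rx": 0, "ry": 0, "rz": 0, "claw": 1}, {"dx": 0, "dy": 0, "dz": 0, "rx": 0, "ry": 0, "rz": 0, "claw": 1}]'

```text
time_s: 10.65
ee_pos: [0.454, 0.3038, 0.0629]
eef_rot: [3.141, 0.001, 3.124]
force: [-6.4, -5.9, 21.3]
grip_width: 0.0002
grip_force: 11.0
```

The force jumped to 21 N, so the button has bottomed out. Retract, then verify.

Emit:
step_arm --plan '[{"dx": 0, "dy": 0, "dz": -0.05, "rx": 0, "ry": 0, "rz": 0, "claw": 1}, {"dx": 0, "dy": 0, "dz": -0.2, "rx": 0, "ry": 0, "rz": 0, "claw": 1}, {"dx": 0, "dy": 0, "dz": -0.4, "rx": 0, "ry": 0, "rz": 0, "claw": 1}, {"dx": 0, "dy": 0, "dz": -0.4, "rx": 0, "ry": 0, "rz": 0, "claw": 1}, {"dx": 0, "dy": -0.4, "dz": 0, "rx": 0, "ry": 0, "rz": 0, "claw": 1}, {"dx": 0, "dy": -0.4, "dz": 0, "rx": 0, "ry": 0, "rz": 0, "claw": 1}, {"dx": 0, "dy": -0.4, "dz": 0, "rx": 0, "ry": 0, "rz": 0, "claw": 1}, {"dx": 0, "dy": -0.4, "dz": 0, "rx": 0, "ry": 0, "rz": 0, "claw": 1}, {"dx": 0, "dy": 0, "dz": 0, "rx": 0, "ry": 0, "rz": 0, "claw": 1}, {"dx": 0, "dy": 0, "dz": 0, "rx": 0, "ry": 0, "rz": 0, "claw": 1}]'

```text
time_s: 11.65
ee_pos: [0.4509, 0.1434, 0.1664]
eef_rot: [3.141, -0.0, 3.122]
force: [0.4, 0.3, -0.5]
grip_width: 0.0006
grip_force: 0.0
```

```bash
python3 m.py w6.png; python3 - <<'E'
from h import *
p,o,P=wrist()
m=(np.hypot(P[...,0]-.453,P[...,1]-.304)<.01);print("button z",np.median(P[m][:,2]),m.sum())
E
```

```text
tab 237 [ 0.4676 -0.0361  0.0891] a med 3.076 mid 3.097 [2.986 3.209] r 0.067 px 80.0 241.0
ptr 210 [ 0.444  -0.0354  0.0548] a med 3.086 mid 3.099 [3.025 3.173] r 0.0905 px 95.0 206.0
lever 78 [ 0.4663 -0.0338  0.0571] a med 3.039 mid 3.072 [2.988 3.156] r 0.0683 px 99.0 229.0
[0.45088987 0.14343931 0.16636704] [ 3.14134298e+00 -5.46995384e-05  3.12191465e+00] [ 0.35237072  0.33453316 -0.48070582]
button z 0.05285760514909213 263
```

The lever is still at the pointer, the button is up (z about 52 mm), and the robot is clear.

```bash
python3 -c "
from h import *
print(hand_in())"
```

```text
the job is handed in; nothing more can be done
None
```

I pushed the lever to within about 0.01 rad of the pointer (limit 0.087), pressed the grey box's button fully down and let it come back up, and handed the job in at about 12 s; hand-in gave no verdict, and I did not re-measure the block or bystanders after the moves.

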